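# Close up the bench storage before grinding

## Task

Sparks will soon fly over this welding bench, so close the three small containers on it with the fingertips: push the drawer of the drawer unit fully home, press the hinged lid of the case down until it lies flat, and push the sliding cover of the parts box by its upturned lip until the box is fully covered. Any order will do; slam nothing, and leave everything else on the bench standing or lying where it is.

Things in the scene. Friction and masses are not known exactly. Their poses are not given: they have to be found in the camera images.
- drawer_unit: Dark steel drawer unit fixed to the bench, 200 mm deep (its x) by 150 mm wide (its y) by 100 mm high, with one drawer in its front (-x) side. Origin: centre of its underside, on the bench; its z is up. A nut lies on its top near the back.
- drawer (a joint): How far the drawer stands out of the unit, along the unit's -x (m): 0 fully home, stop at 0.11. It starts 0.05 to 0.09 open, runs with about 2 N of friction and stays where it is left.
- drawer_front (a point): Centre of the outer face of the grey drawer front, 146 mm wide and 80 mm high (from 10 to 90 mm above the bench), flat, no handle; axes as the unit's. It is pushed along the unit's +x; with the drawer home it lies 100 mm ahead (-x) of the unit's origin, 50 mm above the bench.
- case: Open-topped grey steel case fixed to the bench, 170 mm deep (its x) by 150 mm wide (its y) by 80 mm high, with brass and copper fittings inside. Origin: centre of its underside, on the bench; its z is up.
- lid (a joint): Angle of the case's lid (rad): 0 shut (flat on the rim), grows as its front edge rises. It starts 0.45 to 0.85 open. A stiff hinge (0.3 N m) holds it where it is left; pressing it down takes 1 to 5 N.
- lid_hinge (a point): Middle of the lid's hinge line, on the far (+x) rim of the case, 80 mm above the bench; the hinge runs along the case's y, and the axes are the case's.
- lid_edge (a point): Middle of the lid's free (front) edge, on the lid's upper face. The lid is a flat 6 mm plate, 152 mm wide, from the hinge to 172 mm ahead of it. The point's axes turn with the lid: x along the lid towards the hinge, z out of its upper face. Shut, its upper face is 86 mm above the bench.
- parts_box: Bare steel box fixed to the bench, 180 mm deep (its x) by 150 mm wide (its y) by 70 mm high, with bolts inside, under a sliding aluminium cover. Origin: centre of its underside, on the bench; its z is up.
- cover (a joint): How far the cover has been slid back (towards the box's +x) from shut (m): 0 fully shut, stop at 0.09. It starts 0.04 to 0.07 open, slides with about 2 N of friction and stays where it is left.
- cover_lip (a point): Middle of the top edge of the far (+x) face of the cover's upright lip; axes as the box's. Lip 4 mm thick, 120 mm wide (y), 31 mm above the cover plate (plate top 75 mm, lip top 106 mm above the bench), braced by a sloping plate on its near side. Push its far face towards the box's -x, fingertips just above the plate. Shut, this point is 65 mm ahead (-x) of the box's origin.
- bolt_l: Bystander: a bolt standing on its head, 32 mm across and 75 mm high, between two containers on the left. Origin: centre of its underside.
- bolt_r: Bystander: a like bolt between two containers on the right. Origin: centre of its underside.
- nut: Bystander: a steel collar nut, 36 mm across and 18 mm high, lying loose on top of the drawer unit 65 mm behind the unit's origin. Origin: centre of its underside.
- pipe_l: Bystander: a brown steel pipe offcut standing on end, 100 mm across and 100 mm high, on the left. Origin: centre of its underside.
- pipe_r: Bystander: a brown steel pipe offcut standing on end, 90 mm across and 120 mm high, on the right. Origin: centre of its underside.
- hammer: Bystander: a hammer lying on the left, handle along its x.
- grinder: Bystander: an angle grinder lying on the right, about 340 mm long along its x and 60 mm high.
There are look-alikes about, which are no part of the job. What is shaped like the case but blue is not meant.

How it is judged:
By the outcome, as a careful person would: the job done as asked, in the order asked, and still so for the second after the job is handed in, with the robot touching nothing.
It also fails if it takes over 61 s, if anything falls off the work surface, if the arm or the gripper's body presses on something with over 40 N, if the wrist force passes 120 N, or if a joint passes its speed limit or range.

## Robot

A 6-joint arm with a two-finger parallel gripper is mounted at the origin on the work surface. World frame = base frame: x ahead of the robot, y to its left, z up, the work surface at z = 0. Lengths are in m, angles in rad, forces in N, time in s.
With the tool pointing down it reaches from about 0.325 to 0.775 m from the base axis. Payload 9.3 kg.
Tool frame: the origin (TCP) lies at the very end of the fingers, on their centre line; the grasp point (between the pads) lies robot.tcp_to_grasp behind it (robot.tcp_to_grasp is the distance from the TCP to the grasp point, in m); z points along the fingers, y is the direction in which the jaws open and shut (so a half turn about z gives the same grasp; the last joint's range is limited). The gripper opens to 85 mm and grips with 20 to 120 N. Pads are 22 mm wide; open, the fingers measure 114 mm over their backs; the gripper's body (76 mm by 85 mm) begins 54 mm behind the grasp point. The pads swing forward as they close: fully open they stand 13 mm farther back than shut.
Start: joints at [1.001, 0.259, 0.021, 1.334, 0, 1.418], TCP at [0.223, 0.503, 0.231] pointing down, gripper open.
Joint ranges: [-3.04, 3.04], [-0.91, 1.82], [-1.04, 1.36], [-1.92, 1.95], [-1.52, 1.45], [-3.14, 3.14]. Speed limits (rad/s): [2.22, 2.22, 2.79, 3.14, 3.14, 3.14].

## Interface

Orientations are given as a unit quaternion [w, x, y, z].
In Python, from station import robot gives the robot as it stands.
- The arm moves only by the tool servo_tool, never from a script. Its argument "motion" is a list of rows, each a list of 3 entries, a list of its own where there are three numbers: the shift along the tool's x, y, z in m, then the turn, a rotation vector about the tool's x, y, z in rad, then the finger opening in m, from 0 to 0.0854. A call has 1 to 20 rows; each row is the pose to reach, as a shift and turn from the pose commanded when the call began, along the tool's axes at that moment; what a row does not reach only later rows make up. A row lasts 1/12 s, in which the tool goes at most 41.7 mm and 7.16 degrees, less where a joint would pass 70% of its speed; a pose out of reach is approached as far as the arm can. A call with a gripper value outside its range is refused whole. The fingers move at their own pace and stop on an object; the grip force is fixed at half the most. Time passes only in rows, so rows that repeat a pose let the fingers close. It gives the time, the measured TCP pose, the force and the opening at its end, in the units of the state.
- robot.read_state(): the state, without advancing time (a new reading comes with each control period).
- robot.grab_frame(name): name is "scene" or "top"; returns a dict with "pixels" (384x512x3 uint8, blue, green, red), "vfov" (degrees; the focal length in pixels is half the picture's height over the tangent of half this angle, whatever the lens; pixels are square), "cx", "cy" (the principal point, pixels), "cam_to_world" (4x4, takes a point from camera to world coordinates). Camera axes: x right, y down, z forward; pixel columns grow to the right and rows downward; lengths in m; the calibration is good to about 2 mm. A picture is of the moment at which its call begins. There is no depth.
- robot.finish_job(): hands the job in, once; it reports no verdict.
The state is a dict: "clock": time; "qpos": joint angles; "joint_vel": joint speeds; "effort": joint torques, N m; "eef_pos": TCP position; "tool_rot": TCP orientation; "ft_force": force on the tool from outside, world axes, zero at the start; "wrist_torque": the same for the moment, N m; "opening": finger opening in m.
Only numpy, scipy, OpenCV 4.12 (cv2) and the standard library are available. Lean on these libraries where they do the work, as an engineer would, in place of code of your own. Each camera call takes 0.05 s, during which the arm holds its last target.

## Working session

There is one attempt and no reset: what is moved stays moved. The work goes in short steps, Python scripts to look and compute and a tool call to move; the robot and the scene stay as the last step left them, time stands still between calls to the robot, and variables do not carry over. Pictures are saved under pics/ and viewed, and the job is handed in when it is done.

Besides the shell and the picture viewer there is one more tool, called after "Emit:" by a JSON object that holds its "name" and its "arguments". servo_tool: Moves the arm, as the interface text tells. Its arguments: {"type":"object","properties":{"motion":{"type":"array"}},"required":["motion"]}

```bash
mkdir -p pics
python3 - <<'E'
from station import robot
import cv2,numpy as np
for n in ("scene","top"):
    f=robot.grab_frame(n); cv2.imwrite(f"pics/{n}0.png",f["pixels"])
    np.savez(f"pics/{n}0.npz",**{k:np.array(v) for k,v in f.items()})
    print(n,f["vfov"],f["cx"],f["cy"],np.round(f["cam_to_world"],3).tolist(), [k for k in f])
s=robot.read_state();print(s, robot.tcp_to_grasp)
E
```

```text
scene 49.58395575260183 250.75302598255269 194.7036461693471 [[0.094, 0.669, -0.737, 1.558], [0.995, -0.072, 0.062, -0.094], [-0.011, -0.74, -0.673, 1.054], [0.0, 0.0, 0.0, 1.0]] ['pixels', 'vfov', 'cx', 'cy', 'cam_to_world']
top 45.37521121889434 262.1449760182211 190.90744260247715 [[0.095, -0.972, 0.213, 0.193], [-0.995, -0.094, 0.015, -0.015], [0.005, -0.213, -0.977, 1.599], [0.0, 0.0, 0.0, 1.0]] ['pixels', 'vfov', 'cx', 'cy', 'cam_to_world']
{'clock': 0.1, 'qpos': array([ 1.00142105e+00,  2.59163049e-01,  2.08309529e-02,  1.33369398e+00,
       -2.24352619e-05,  1.41821302e+00]), 'joint_vel': array([-0.00017244, -0.00062711,  0.00118794,  0.00196436, -0.00020171,
       -0.00209456]), 'effort': array([ 5.05780670e-03, -5.56692338e+01,  3.45070446e+01,  1.15203139e-02,
       -2.34988811e-04, -1.65728261e-05]), 'eef_pos': array([0.2225215 , 0.50270159, 0.23070923]), 'tool_rot': array([-2.06673939e-04,  2.06890806e-01,  9.78363847e-01, -5.79210579e-04]), 'ft_force': array([-0.07055359, -0.31493218, -0.8497958 ]), 'wrist_torque': array([ 0.00498502, -0.01399905,  0.04168247]), 'opening': 0.08517003517451367} 0.0187
```

View pics/scene0.png

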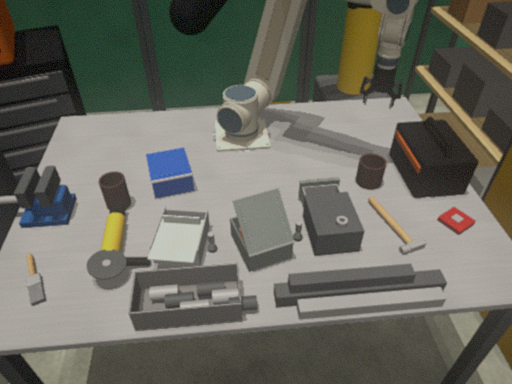

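View pics/top0.png

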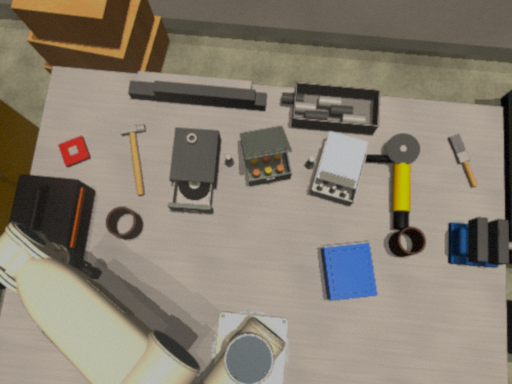

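The scene view looks toward the robot. In the top view the drawer unit is at about (195,165), the grey case at (265,155) and the parts box at (340,165). The blue case at (348,270) is the look-alike. I'll enlarge the views for measuring.

Run:
```python
import cv2
t=cv2.imread("pics/top0.png");s=cv2.imread("pics/scene0.png")
def crop(im,x0,x1,y0,y1,k,n):
    c=cv2.resize(im[y0:y1,x0:x1],None,fx=k,fy=k,interpolation=cv2.INTER_CUBIC)
    for x in range((x0+9)//10*10,x1,10):
        cv2.line(c,((x-x0)*k,0),((x-x0)*k,6 if x%50 else 14),(0,0,255),1)
        if x%20==0: cv2.putText(c,str(x),((x-x0)*k,24),0,.35,(0,0,255),1)
    for y in range((y0+9)//10*10,y1,10):
        cv2.line(c,(0,(y-y0)*k),(6,(y-y0)*k),(0,0,255),1)
        if y%20==0: cv2.putText(c,str(y),(8,(y-y0)*k),0,.35,(0,0,255),1)
    cv2.imwrite("pics/"+n,c)
crop(t,160,300,115,220,5,"t_a.png")
crop(t,290,420,120,220,6,"t_b.png")
crop(s,140,300,180,280,5,"s_a.png")
crop(s,285,385,165,265,6,"s_b.png")
```

```text
(no output)
```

View pics/t_a.png

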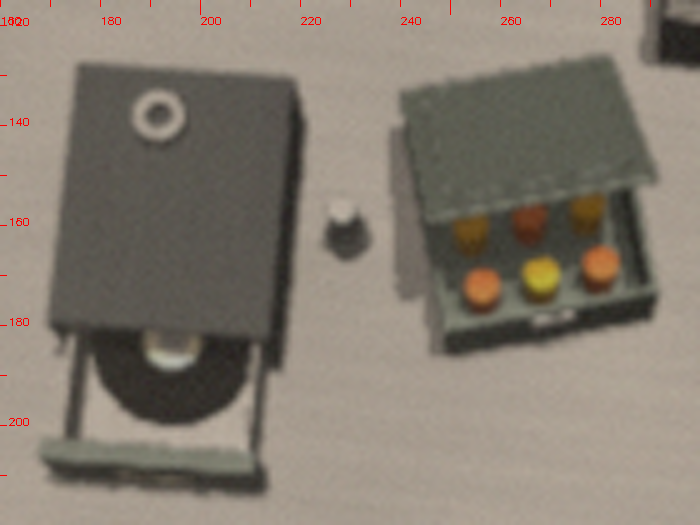

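View pics/t_b.png

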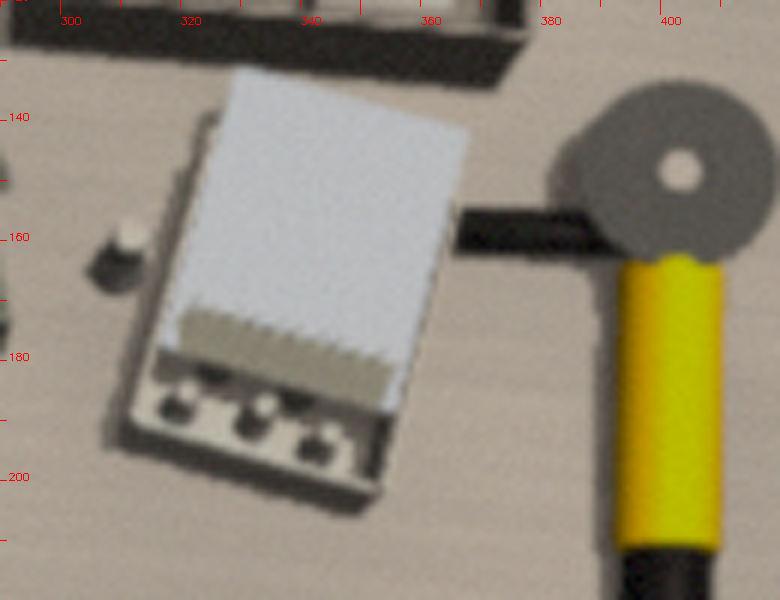

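View pics/s_a.png

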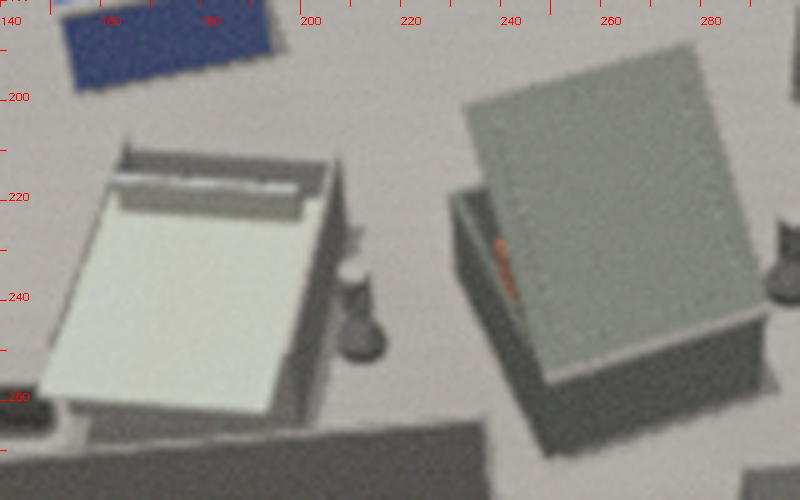

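View pics/s_b.png

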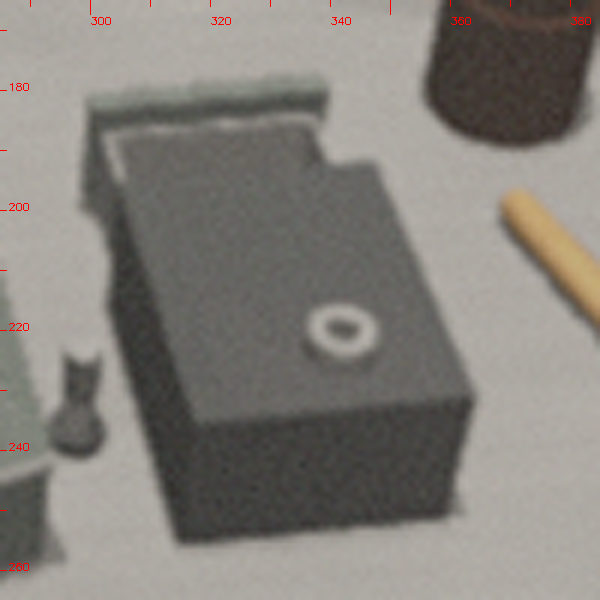

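```bash
cat > h.py <<'E'
import numpy as np
C={}
for n in("top","scene"):
    d=np.load(f"pics/{n}0.npz"); C[n]=(192/np.tan(np.radians(float(d["vfov"]))/2),float(d["cx"]),float(d["cy"]),d["cam_to_world"])
def ray(n,p):
    f,cx,cy,T=C[n]; v=T[:3,:3]@np.array([(p[0]-cx)/f,(p[1]-cy)/f,1]); return T[:3,3],v/np.linalg.norm(v)
def onz(n,p,z):
    o,v=ray(n,p); return o+v*(z-o[2])/v[2]
def tri(pt,ps):
    o1,v1=ray("top",pt);o2,v2=ray("scene",ps)
    a=np.linalg.lstsq(np.c_[v1,-v2],o2-o1,rcond=None)[0]
    A,B=o1+a[0]*v1,o2+a[1]*v2
    return (A+B)/2,np.linalg.norm(A-B)
def edge(l,r): # left(+y) and right pts -> mid, width, yaw of x axis
    w=l-r; return np.round((l+r)/2,4),round(np.linalg.norm(w[:2]),4),round(np.degrees(np.arctan2(-w[0],w[1])),2)
E
python3 - <<'E'
from h import *
np.set_printoptions(precision=4,suppress=True)
ta=lambda x,y:(160+x/5-.4,115+y/5-.4)
tb=lambda x,y:(290+x/6-.4,120+y/6-.4)
sa=lambda x,y:(140+x/5-.4,180+y/5-.4)
sb=lambda x,y:(285+x/6-.4,165+y/6-.4)
def E(n,l,r,z): print(n,edge(onz("top",l,z),onz("top",r,z)))
E("unit far",ta(77,63),ta(297,78),.1);E("unit near",ta(50,325),ta(268,335),.1)
E("drawer front",ta(42,464),ta(262,474),.09)
for a,b in (((77,63),(473,395)),((297,78),(195,423))): print("unit tri",tri(ta(*a),sb(*b)))
def ES(n,l,r,z): print(n,edge(onz("scene",l,z),onz("scene",r,z)))
ES("unit far s",sb(473,395),sb(195,423),.1)
ES("drawer inner top s",sb(327,92),sb(90,105),.09)
l,r=tri(ta(430,220),sa(690,43)),tri(ta(657,182),sa(465,105));print("lid edge",l,r,edge(l[0],r[0]))
l,r=tri(ta(402,92),sa(765,315)),tri(ta(610,55),sa(548,383));print("hinge",l,r,edge(l[0],r[0]))
E("case front",ta(437,325),ta(657,290),.08)
E("cover far",tb(237,67),tb(470,130),.075);ES("cover far s",sa(268,412),sa(42,394),.075)
E("lip",tb(190,305),tb(395,365),.106);ES("lip s",sa(300,188),sa(115,176),.106)
l,r=tri(tb(190,305),sa(300,188)),tri(tb(395,365),sa(115,176));print("lip",l,r,edge(l[0],r[0]))
E("box front",tb(122,418),tb(380,492),.07)
ES("box front s",sa(338,160),sa(127,150),.07)
for n,p in(("boltL",ta(345,240)),("boltR",tb(115,275))):print(n,onz("top",p,0))
for n,p in(("boltLtop",ta(342,208)),("boltRtop",tb(132,235))):print(n,onz("top",p,.075))
for n,p in(("pipe_l",(124,222,)),("pipe_r",(407,242))):print(n,onz("top",p,.1))
E
```

```text
unit far (array([0.7163, 0.2524, 0.1   ]), np.float64(0.152), np.float64(1.47))
unit near (array([0.5322, 0.2481, 0.1   ]), np.float64(0.1466), np.float64(2.84))
drawer front (array([0.4394, 0.2423, 0.09  ]), np.float64(0.1469), np.float64(2.88))
unit tri (array([0.714 , 0.3272, 0.1004]), np.float64(0.002120467050129457))
unit tri (array([0.7183, 0.1778, 0.1006]), np.float64(0.00283820297718555))
unit far s (array([0.7158, 0.2529, 0.1   ]), np.float64(0.1469), np.float64(1.61))
drawer inner top s (array([0.4551, 0.2452, 0.09  ]), np.float64(0.1423), np.float64(-1.37))
lid edge (array([0.5981, 0.07  , 0.1976]), np.float64(0.0017261201659452918)) (array([ 0.6376, -0.0721,  0.1957]), np.float64(0.0002425211152096346)) (array([ 0.6178, -0.0011,  0.1966]), np.float64(0.1476), np.float64(15.54))
hinge (array([0.7223, 0.1044, 0.0793]), np.float64(0.0014882367497164027)) (array([ 0.7631, -0.0357,  0.0808]), np.float64(0.001970150238275484)) (array([0.7427, 0.0344, 0.0801]), np.float64(0.146), np.float64(16.24))
case front (array([ 0.578 , -0.0098,  0.08  ]), np.float64(0.1522), np.float64(14
[... 234 characters left out ...]
0.1187), np.float64(-11.41))
lip s (array([ 0.5963, -0.2394,  0.106 ]), np.float64(0.1214), np.float64(-11.19))
lip (array([ 0.6079, -0.1814,  0.106 ]), np.float64(0.002987078029008239)) (array([ 0.5844, -0.2991,  0.1059]), np.float64(0.00021293387470562946)) (array([ 0.5961, -0.2402,  0.106 ]), np.float64(0.12), np.float64(-11.27))
box front (array([ 0.5335, -0.2272,  0.07  ]), np.float64(0.1513), np.float64(-10.94))
box front s (array([ 0.5356, -0.2288,  0.07  ]), np.float64(0.1448), np.float64(-9.89))
boltL [0.6341 0.1405 0.    ]
boltR [ 0.6516 -0.1486  0.    ]
boltLtop [0.636  0.1379 0.075 ]
boltRtop [ 0.6548 -0.1503  0.075 ]
pipe_l [0.3719 0.4505 0.1   ]
pipe_r [ 0.3954 -0.479   0.1   ]
```

```bash
cat > to.py <<'E'
import sys,numpy as np
from scipy.spatial.transform import Rotation as R
from station import robot
np.set_printoptions(precision=4,suppress=True)
s=robot.read_state(); q=s["tool_rot"]; r=R.from_quat([q[1],q[2],q[3],q[0]])
print("t",s["clock"],"pos",s["eef_pos"],"F",s["ft_force"],"tau",s["wrist_torque"],"q",s["qpos"],"op",round(s["opening"],4))
for a in sys.argv[1:]:
    x,y,z,yaw=map(float,a.split(",")); yaw=np.radians(yaw)
    # tool x along yaw, z down
    X=np.array([np.cos(yaw),np.sin(yaw),0]);Z=np.array([0,0,-1.]);g=R.from_matrix(np.c_[X,np.cross(Z,X),Z])
    print(a,"shift",r.inv().apply(np.array([x,y,z])-s["eef_pos"]),"turn",(r.inv()*g).as_rotvec())
E
python3 to.py .385,.2405,.2,182.1 .385,.2405,.06,182.1
```

```text
t 0.1 pos [0.2225 0.5027 0.2307] F [-0.0706 -0.3149 -0.8498] tau [ 0.005  -0.014   0.0417] q [ 1.0014  0.2592  0.0208  1.3337 -0.      1.4182] op 0.0852
.385,.2405,.2,182.1 shift [-0.2547 -0.1739  0.0309] turn [-0.0012 -0.0004 -0.4534]
.385,.2405,.06,182.1 shift [-0.2547 -0.1738  0.1709] turn [-0.0012 -0.0004 -0.4534]
```

Emit:
{"name": "servo_tool", "arguments": {"motion": [[[-0.02,-0.014,0.0],[0,0,-0.04],0],[[-0.05,-0.034,0.0],[0,0,-0.09],0],[[-0.08,-0.055,0.01],[0,0,-0.14],0],[[-0.11,-0.075,0.01],[0,0,-0.2],0],[[-0.14,-0.096,0.015],[0,0,-0.25],0],[[-0.17,-0.116,0.02],[0,0,-0.3],0],[[-0.2,-0.137,0.025],[0,0,-0.36],0],[[-0.23,-0.157,0.03],[0,0,-0.41],0],[[-0.25,-0.17,0.031],[0,0,-0.45],0],[[-0.255,-0.174,0.031],[0,0,-0.453],0],[[-0.255,-0.174,0.031],[0,0,-0.453],0],[[-0.255,-0.174,0.06],[0,0,-0.453],0],[[-0.255,-0.174,0.09],[0,0,-0.453],0],[[-0.255,-0.174,0.12],[0,0,-0.453],0],[[-0.255,-0.174,0.145],[0,0,-0.453],0],[[-0.255,-0.174,0.165],[0,0,-0.453],0],[[-0.255,-0.174,0.171],[0,0,-0.453],0],[[-0.255,-0.174,0.171],[0,0,-0.453],0]]}}

```text
clock: 1.6
eef_pos: [0.384, 0.2411, 0.0592]
tool_rot: [-0.001, -0.018, 1.0, -0.0]
ft_force: [-0.1, 0.1, 0.6]
opening: 0.0001
```

```bash
python3 to.py .5163,.2453,.06,182.1
python3 - <<'E'
from station import robot
import cv2
f=robot.grab_frame("scene"); cv2.imwrite("pics/scene1.png",f["pixels"])
E
```

```text
t 1.6 pos [0.384  0.2411 0.0592] F [-0.0528  0.1421  0.6472] tau [ 0.039  0.022 -0.036] q [ 0.3751  0.2226 -0.5022  0.8491  0.0002  0.3382] op 0.0001
.5163,.2453,.06,182.1 shift [-0.1323 -0.0007 -0.0012] turn [-0.0008 -0.0029  0.0002]
```

View pics/scene1.png

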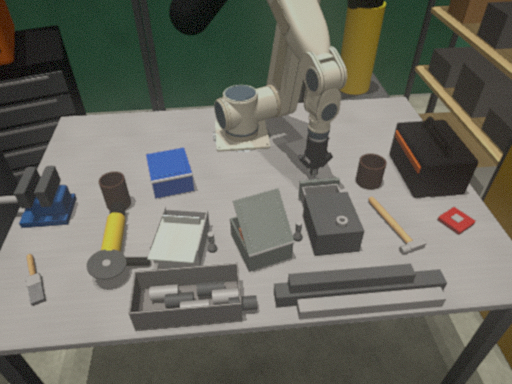

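The gripper at (316,175) stands just ahead of the drawer front, clear of the pipe. Next is a slow push along tool -x.

Emit:
{"name": "servo_tool", "arguments": {"motion": [[[-0.006,0,0],[0,0,0],0],[[-0.014,0,0],[0,0,0],0],[[-0.022,0,0],[0,0,0],0],[[-0.028,0,0],[0,0,0],0],[[-0.032,0,0],[0,0,0],0],[[-0.036,0,0],[0,0,0],0],[[-0.04,0,0],[0,0,0],0],[[-0.044,0,0],[0,0,0],0],[[-0.048,0,0],[0,0,0],0],[[-0.052,0,0],[0,0,0],0],[[-0.056,0,0],[0,0,0],0],[[-0.06,0,0],[0,0,0],0],[[-0.064,0,0],[0,0,0],0],[[-0.068,0,0],[0,0,0],0],[[-0.072,0,0],[0,0,0],0],[[-0.076,0,0],[0,0,0],0],[[-0.08,0,0],[0,0,0],0]]}}

```text
clock: 3.07
eef_pos: [0.4657, 0.2434, 0.0602]
tool_rot: [-0.0, -0.018, 1.0, -0.0]
ft_force: [-3.1, -1.9, 0.1]
opening: -0.0001
```

Emit:
{"name": "servo_tool", "arguments": {"motion": [[[-0.004,0,0],[0,0,0],0],[[-0.008,0,0],[0,0,0],0],[[-0.012,0,0],[0,0,0],0],[[-0.016,0,0],[0,0,0],0],[[-0.02,0,0],[0,0,0],0],[[-0.024,0,0],[0,0,0],0],[[-0.027,0,0],[0,0,0],0],[[-0.03,0,0],[0,0,0],0],[[-0.032,0,0],[0,0,0],0],[[-0.034,0,0],[0,0,0],0]]}}

```text
clock: 3.9
eef_pos: [0.4995, 0.2447, 0.0603]
tool_rot: [0.0, -0.018, 1.0, 0.0]
ft_force: [-2.9, -1.9, -0.1]
opening: 0.0004
```

Emit:
{"name": "servo_tool", "arguments": {"motion": [[[-0.001,0,0],[0,0,0],0],[[-0.002,0,0],[0,0,0],0],[[-0.003,0,0],[0,0,0],0],[[-0.004,0,0],[0,0,0],0]]}}

```text
clock: 4.23
eef_pos: [0.5033, 0.2448, 0.0603]
tool_rot: [-0.0, -0.018, 1.0, -0.0]
ft_force: [-1.5, -1.6, -0.5]
opening: -0.0004
```

Emit:
{"name": "servo_tool", "arguments": {"motion": [[[-0.001,0,0],[0,0,0],0],[[-0.002,0,0],[0,0,0],0],[[-0.002,0,0],[0,0,0],0]]}}

```text
clock: 4.48
eef_pos: [0.5056, 0.245, 0.0603]
tool_rot: [0.0, -0.018, 1.0, 0.0]
ft_force: [-0.8, -0.7, -0.1]
opening: 0.0004
```

Emit:
{"name": "servo_tool", "arguments": {"motion": [[[-0.001,0,0],[0,0,0],0],[[-0.002,0,0],[0,0,0],0],[[-0.003,0,0],[0,0,0],0]]}}

```text
clock: 4.73
eef_pos: [0.5059, 0.245, 0.0602]
tool_rot: [-0.002, -0.018, 1.0, 0.0]
ft_force: [-16.4, -1.9, 11.7]
opening: 0.0
```

```bash
python3 to.py;  python3 - <<'E'
from station import robot
import cv2
for n in("scene","top"):
    f=robot.grab_frame(n)["pixels"]
    c=f[165:265,285:385] if n=="scene" else f[115:220,155:260]
    cv2.imwrite(f"pics/{n}2.png",cv2.resize(c,None,fx=5,fy=5,interpolation=2))
E
```

```text
t 4.7333 pos [0.5059 0.245  0.0602] F [-16.3914  -1.9348  11.6512] tau [-0.3966  3.1289 -0.104 ] q [ 0.301   0.3846 -0.2508  0.9397  0.0012  0.2643] op 0.0
```

View pics/scene2.png

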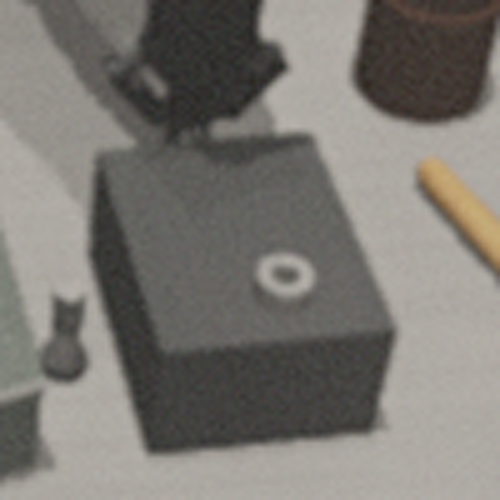

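View pics/top2.png

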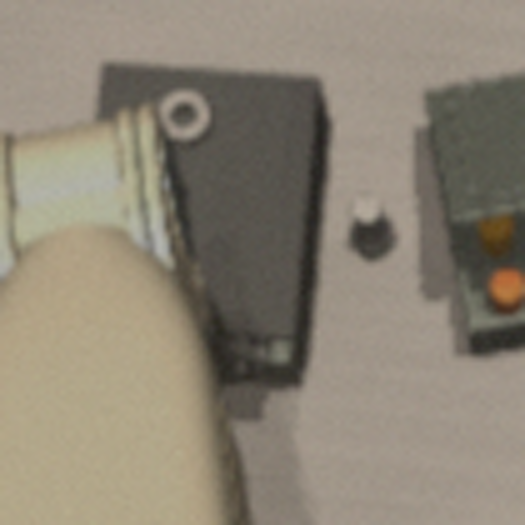

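The stop is felt: 16 N, with TCP + 11 mm = 0.517 against 0.516 expected. I'll back off, rise and go above the lid.

Emit:
{"name": "servo_tool", "arguments": {"motion": [[[0.004,0,0],[0,0,0],0],[[0.012,0,0],[0,0,0],0],[[0.025,0,0],[0,0,0],0],[[0.045,0,0],[0,0,0],0],[[0.05,0,-0.02],[0,0,0],0],[[0.05,0,-0.05],[0,0,0],0],[[0.05,0,-0.08],[0,0,0],0],[[0.05,0,-0.11],[0,0,0],0],[[0.05,0,-0.14],[0,0,0],0],[[0.05,0,-0.17],[0,0,0],0],[[0.05,0,-0.19],[0,0,0],0],[[0.05,0,-0.2],[0,0,0],0],[[0.05,0,-0.2],[0,0,0],0]]}}

```text
clock: 5.92
eef_pos: [0.4591, 0.2436, 0.2623]
tool_rot: [0.002, -0.018, 1.0, 0.001]
ft_force: [-0.7, 0.8, -1.2]
opening: -0.0002
```

```bash
python3 to.py .6367,.005,.25,195.5 .6367,.005,.19,195.5
python3 - <<'E'
from station import robot
import cv2
for n in("scene","top"):
    f=robot.grab_frame(n)["pixels"]
    cv2.imwrite(f"pics/{n}3.png",f)
E
```

```text
t 5.9167 pos [0.4591 0.2436 0.2623] F [-0.735   0.8389 -1.165 ] tau [0.0373 0.0122 0.0167] q [0.3262 0.1963 0.0167 1.3869 0.0001 0.2899] op -0.0002
.6367,.005,.25,195.5 shift [-0.1688 -0.2449  0.0126] turn [ 0.0009  0.0043 -0.2342]
.6367,.005,.19,195.5 shift [-0.1686 -0.245   0.0726] turn [ 0.0009  0.0043 -0.2342]
```

View pics/scene3.png

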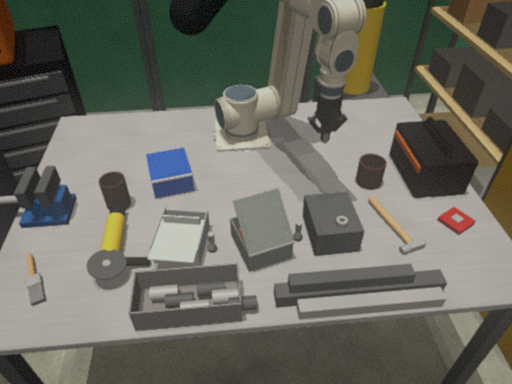

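The drawer at (322,197) is flush, and the nut at (342,220) and the bolt are undisturbed. On to the lid.

Emit:
{"name": "servo_tool", "arguments": {"motion": [[[-0.011,-0.016,0],[0,0,-0.02],0],[[-0.028,-0.041,0],[0,0,-0.04],0],[[-0.045,-0.066,0],[0,0,-0.06],0],[[-0.062,-0.09,0],[0,0,-0.09],0],[[-0.08,-0.115,0],[0,0,-0.11],0],[[-0.096,-0.14,0],[0,0,-0.13],0],[[-0.113,-0.165,0],[0,0,-0.16],0],[[-0.13,-0.19,0.003],[0,0,-0.18],0],[[-0.147,-0.214,0.006],[0,0,-0.2],0],[[-0.16,-0.233,0.01],[0,0,-0.22],0],[[-0.169,-0.245,0.012],[0,0,-0.234],0],[[-0.169,-0.245,0.012],[0,0,-0.234],0],[[-0.169,-0.245,0.012],[0,0,-0.234],0]]}}

```text
clock: 7.1
eef_pos: [0.6358, 0.004, 0.2458]
tool_rot: [-0.002, -0.134, 0.991, 0.001]
ft_force: [0.2, 0.0, 1.4]
opening: -0.0002
```

```bash
python3 to.py .6367,.005,.087,195.5
python3 - <<'E'
from station import robot
import cv2
f=robot.grab_frame("scene")["pixels"]
cv2.imwrite("pics/scene4.png",f)
E
```

```text
t 7.1 pos [0.6358 0.004  0.2458] F [0.1742 0.016  1.4066] tau [ 0.0355 -0.0144 -0.0704] q [-0.1257  0.4098  0.2823  1.447   0.0002 -0.3943] op -0.0002
.6367,.005,.087,195.5 shift [-0.0017  0.0005  0.1588] turn [ 0.0016 -0.0034 -0.002 ]
```

View pics/scene4.png

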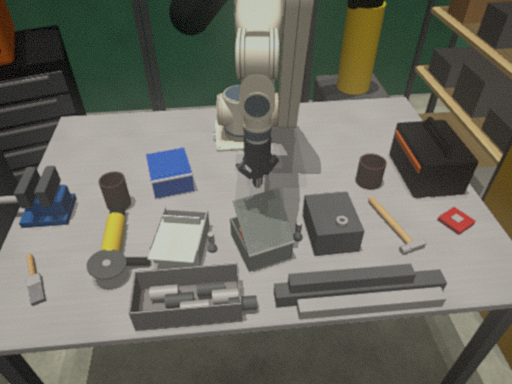

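The fingertips at (258,185) are above the lid near its free edge, so I can press straight down.

Emit:
{"name": "servo_tool", "arguments": {"motion": [[[0,0,0.01],[0,0,0],0],[[0,0,0.02],[0,0,0],0],[[0,0,0.03],[0,0,0],0],[[0,0,0.037],[0,0,0],0],[[0,0,0.042],[0,0,0],0],[[0,0,0.046],[0,0,0],0],[[0,0,0.05],[0,0,0],0],[[0,0,0.054],[0,0,0],0],[[0,0,0.058],[0,0,0],0],[[0,0,0.062],[0,0,0],0],[[0,0,0.066],[0,0,0],0],[[0,0,0.07],[0,0,0],0],[[0,0,0.074],[0,0,0],0],[[0,0,0.078],[0,0,0],0]]}}

```text
clock: 8.32
eef_pos: [0.6361, 0.0045, 0.17]
tool_rot: [0.0, -0.135, 0.991, -0.0]
ft_force: [-0.1, 0.4, 2.0]
opening: 0.0001
```

Emit:
{"name": "servo_tool", "arguments": {"motion": [[[0,0,0.004],[0,0,0],0],[[0,0,0.008],[0,0,0],0],[[0,0,0.012],[0,0,0],0],[[0,0,0.016],[0,0,0],0],[[0,0,0.02],[0,0,0],0],[[0,0,0.024],[0,0,0],0],[[0,0,0.028],[0,0,0],0],[[0,0,0.032],[0,0,0],0],[[0,0,0.036],[0,0,0],0],[[0,0,0.04],[0,0,0],0]]}}

```text
clock: 9.15
eef_pos: [0.6361, 0.0045, 0.1299]
tool_rot: [-0.0, -0.135, 0.991, -0.0]
ft_force: [0.1, -0.5, 1.6]
opening: 0.0
```

```bash
python3 to.py .6367,.005,.086,195.5
python3 - <<'E'
from station import robot
import cv2
f=robot.grab_frame("scene")["pixels"]
cv2.imwrite("pics/scene5.png",cv2.resize(f[130:290,180:380],None,fx=3,fy=3))
E
```

```text
t 9.15 pos [0.6361 0.0045 0.1299] F [ 0.1204 -0.5486  1.6186] tau [-0.0442  0.1134  0.0142] q [-0.1247  0.4464  0.0451  1.1695 -0.     -0.3949] op 0.0
.6367,.005,.086,195.5 shift [-0.0007  0.0003  0.0439] turn [ 0.     -0.     -0.0003]
```

View pics/scene5.png

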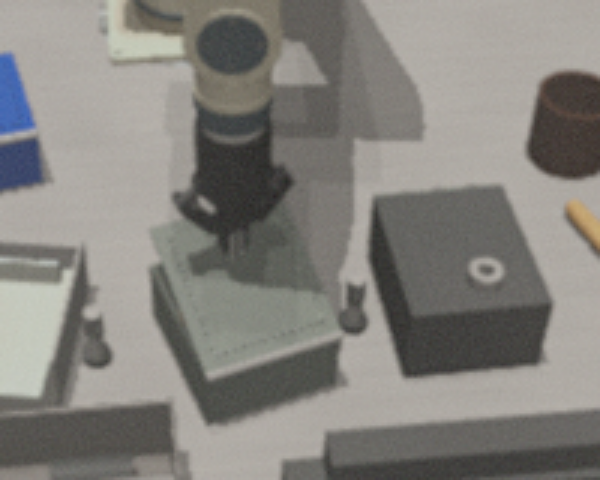

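The lid is following the fingertips down. I'll carry on to about z = 0.086, slowing toward the end.

Emit:
{"name": "servo_tool", "arguments": {"motion": [[[0,0,0.004],[0,0,0],0],[[0,0,0.008],[0,0,0],0],[[0,0,0.012],[0,0,0],0],[[0,0,0.016],[0,0,0],0],[[0,0,0.02],[0,0,0],0],[[0,0,0.024],[0,0,0],0],[[0,0,0.028],[0,0,0],0],[[0,0,0.032],[0,0,0],0],[[0,0,0.034],[0,0,0],0],[[0,0,0.036],[0,0,0],0],[[0,0,0.038],[0,0,0],0],[[0,0,0.04],[0,0,0],0]]}}

```text
clock: 10.2
eef_pos: [0.6361, 0.0045, 0.0902]
tool_rot: [0.0, -0.135, 0.991, -0.0]
ft_force: [-0.4, -0.6, 2.0]
opening: -0.0001
```

Emit:
{"name": "servo_tool", "arguments": {"motion": [[[0,0,0.001],[0,0,0],0],[[0,0,0.002],[0,0,0],0],[[0,0,0.003],[0,0,0],0],[[0,0,0.004],[0,0,0],0],[[0,0,0.004],[0,0,0],0]]}}

```text
clock: 10.62
eef_pos: [0.6362, 0.0045, 0.0862]
tool_rot: [0.0, -0.135, 0.991, 0.0]
ft_force: [-0.6, -0.2, 0.6]
opening: -0.0004
```

Emit:
{"name": "servo_tool", "arguments": {"motion": [[[0,0,0.001],[0,0,0],0],[[0,0,0.002],[0,0,0],0],[[0,0,0.002],[0,0,0],0]]}}

```text
clock: 10.87
eef_pos: [0.6363, 0.0045, 0.086]
tool_rot: [0.001, -0.135, 0.991, -0.0]
ft_force: [-4.1, 0.2, 13.1]
opening: 0.0001
```

Firm contact at z = 0.086 means the lid is shut. Now rise.

Emit:
{"name": "servo_tool", "arguments": {"motion": [[[0,0,-0.005],[0,0,0],0],[[0,0,-0.015],[0,0,0],0],[[0,0,-0.035],[0,0,0],0],[[0,0,-0.06],[0,0,0],0],[[0,0,-0.085],[0,0,0],0],[[0,0,-0.1],[0,0,0],0],[[0,0,-0.102],[0,0,0],0],[[0,0,-0.102],[0,0,0],0]]}}

```text
clock: 11.53
eef_pos: [0.6366, 0.0044, 0.1874]
tool_rot: [0.001, -0.135, 0.991, -0.0]
ft_force: [-0.6, -0.9, -0.4]
opening: 0.0001
```

```bash
python3 to.py .637,-.248,.185,168.9 .637,-.248,.084,168.9
```

```text
t 11.5333 pos [0.6366 0.0044 0.1874] F [-0.5501 -0.9301 -0.4388] tau [-0.0357  0.0031 -0.0085] q [-0.1247  0.42    0.1511  1.2996  0.     -0.395 ] op 0.0001
.637,-.248,.185,168.9 shift [ 0.067  -0.2434  0.0025] turn [-0.0004  0.0023  0.464 ]
.637,-.248,.084,168.9 shift [ 0.0672 -0.2433  0.1035] turn [-0.0004  0.0023  0.464 ]
```

Emit:
{"name": "servo_tool", "arguments": {"motion": [[[0.004,-0.015,0],[0,0,0.03],0],[[0.011,-0.04,0],[0,0,0.08],0],[[0.018,-0.065,0],[0,0,0.12],0],[[0.025,-0.09,0],[0,0,0.17],0],[[0.032,-0.115,0],[0,0,0.22],0],[[0.038,-0.14,0],[0,0,0.27],0],[[0.045,-0.165,0],[0,0,0.32],0],[[0.052,-0.19,0],[0,0,0.36],0],[[0.059,-0.214,0],[0,0,0.41],0],[[0.064,-0.233,0],[0,0,0.45],0],[[0.067,-0.243,0],[0,0,0.464],0],[[0.067,-0.243,0.002],[0,0,0.464],0],[[0.067,-0.243,0.002],[0,0,0.464],0]]}}

```text
clock: 12.62
eef_pos: [0.6358, -0.2476, 0.1828]
tool_rot: [-0.001, 0.097, 0.995, 0.001]
ft_force: [0.0, 0.0, -1.1]
opening: -0.0002
```

```bash
python3 to.py .637,-.248,.083,168.9
python3 - <<'E'
from station import robot
import cv2
for n in("scene","top"):
    f=robot.grab_frame(n)["pixels"]
    cv2.imwrite(f"pics/{n}6.png",f)
cv2.imwrite("pics/scene6.png",cv2.resize(robot.grab_frame("scene")["pixels"][120:310,120:370],None,fx=3,fy=3))
E
```

```text
t 12.6167 pos [ 0.6358 -0.2476  0.1828] F [ 0.0262  0.0089 -1.1402] tau [ 0.023  -0.0061  0.0013] q [-0.4943  0.5057  0.2818  1.3492  0.0002 -0.3004] op -0.0002
.637,-.248,.083,168.9 shift [-0.0014 -0.0002  0.0998] turn [ 0.0009 -0.0021 -0.0002]
```

View pics/scene6.png

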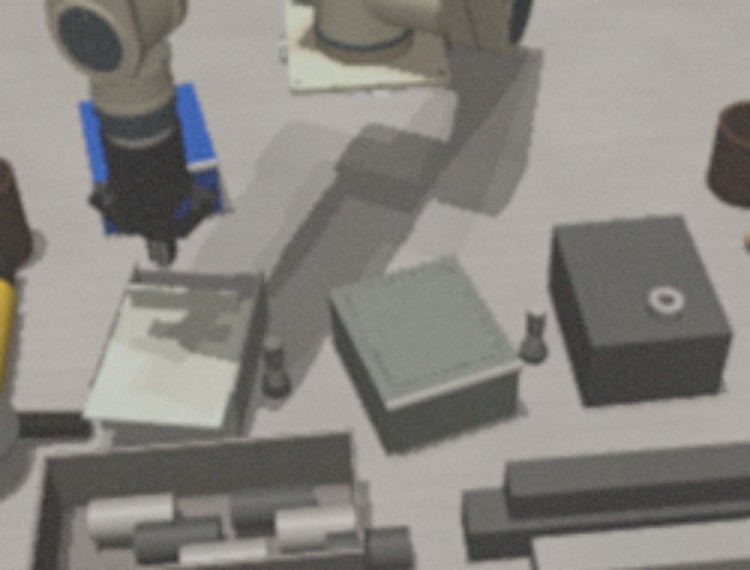

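View pics/top6.png

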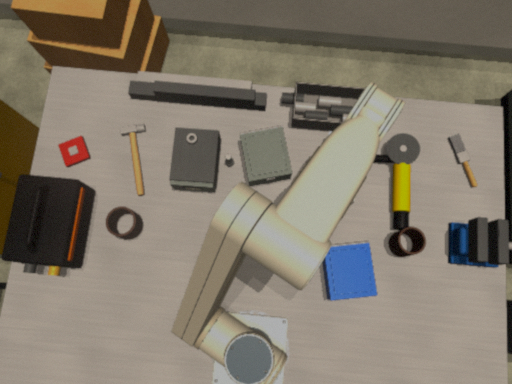

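The lid is flat and the drawer home, and every bystander is where it was. Next I'll descend behind the lip to z = 0.083.

Emit:
{"name": "servo_tool", "arguments": {"motion": [[[0,0,0.015],[0,0,0],0],[[0,0,0.04],[0,0,0],0],[[0,0,0.06],[0,0,0],0],[[0,0,0.075],[0,0,0],0],[[0,0,0.085],[0,0,0],0],[[0,0,0.092],[0,0,0],0],[[0,0,0.096],[0,0,0],0],[[0,0,0.099],[0,0,0],0],[[0,0,0.099],[0,0,0],0]]}}

```text
clock: 13.52
eef_pos: [0.6366, -0.2475, 0.0854]
tool_rot: [0.0, 0.097, 0.995, -0.0]
ft_force: [-0.6, 0.2, 1.1]
opening: 0.0
```

```bash
python3 to.py .607,-.2422,.083,168.9 .570,-.235,.083,168.9
python3 - <<'E'
from station import robot
import cv2
cv2.imwrite("pics/scene7.png",cv2.resize(robot.grab_frame("scene")["pixels"][170:280,130:270],None,fx=5,fy=5))
E
```

```text
t 13.5167 pos [ 0.6366 -0.2475  0.0854] F [-0.6468  0.2426  1.0811] tau [-0.0041 -0.0059 -0.0105] q [-0.4935  0.5492  0.106   1.1272 -0.     -0.3   ] op 0.0
.607,-.2422,.083,168.9 shift [ 0.0301 -0.0005  0.0024] turn [-0.0001  0.0004  0.0002]
.570,-.235,.083,168.9 shift [ 0.0677 -0.0006  0.0024] turn [-0.0001  0.0004  0.0002]
```

View pics/scene7.png

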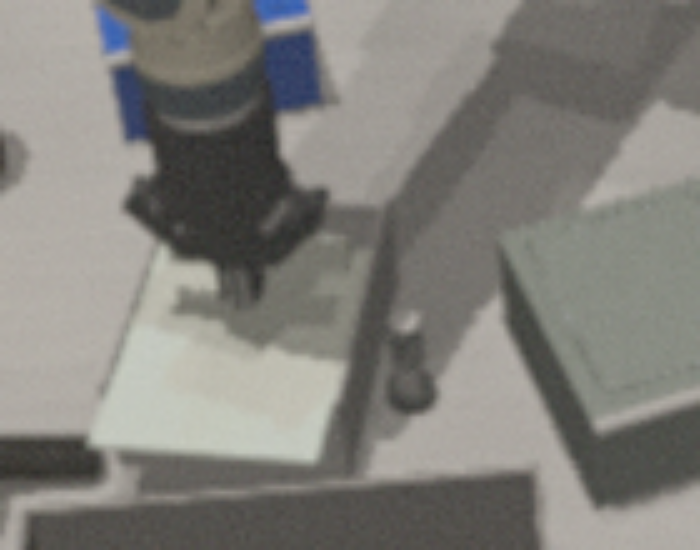

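The tips sit just above the plate on the lip's far side and off the plate's middle line by little. I'll push along tool +x, with contact expected at about 30 mm and the stop at about 68 mm.

Emit:
{"name": "servo_tool", "arguments": {"motion": [[[0.006,0,0],[0,0,0],0],[[0.013,0,0],[0,0,0],0],[[0.019,0,0],[0,0,0],0],[[0.023,0,0],[0,0,0],0],[[0.026,0,0],[0,0,0],0],[[0.029,0,0],[0,0,0],0],[[0.032,0,0],[0,0,0],0],[[0.035,0,0],[0,0,0],0],[[0.038,0,0],[0,0,0],0],[[0.041,0,0],[0,0,0],0],[[0.044,0,0],[0,0,0],0],[[0.047,0,0],[0,0,0],0],[[0.05,0,0],[0,0,0],0],[[0.053,0,0],[0,0,0],0],[[0.056,0,0],[0,0,0],0],[[0.059,0,0],[0,0,0],0],[[0.061,0,0],[0,0,0],0]]}}

```text
clock: 14.98
eef_pos: [0.5761, -0.2358, 0.0853]
tool_rot: [-0.0, 0.097, 0.995, 0.0]
ft_force: [2.6, -0.9, 2.1]
opening: 0.0004
```

Emit:
{"name": "servo_tool", "arguments": {"motion": [[[0.001,0,0],[0,0,0],0],[[0.002,0,0],[0,0,0],0],[[0.003,0,0],[0,0,0],0],[[0.004,0,0],[0,0,0],0]]}}

```text
clock: 15.32
eef_pos: [0.5726, -0.2351, 0.0853]
tool_rot: [0.0, 0.097, 0.995, -0.0]
ft_force: [2.0, -0.6, 1.7]
opening: -0.0
```

Emit:
{"name": "servo_tool", "arguments": {"motion": [[[0.001,0,0],[0,0,0],0],[[0.002,0,0],[0,0,0],0],[[0.003,0,0],[0,0,0],0]]}}

```text
clock: 15.57
eef_pos: [0.5696, -0.2345, 0.0853]
tool_rot: [-0.0, 0.097, 0.995, -0.0]
ft_force: [2.3, -0.2, 2.3]
opening: -0.0002
```

Emit:
{"name": "servo_tool", "arguments": {"motion": [[[0.001,0,0],[0,0,0],0],[[0.002,0,0],[0,0,0],0]]}}

```text
clock: 15.73
eef_pos: [0.5676, -0.234, 0.0853]
tool_rot: [-0.0, 0.097, 0.995, 0.0]
ft_force: [2.2, -0.5, 2.0]
opening: -0.0
```

Emit:
{"name": "servo_tool", "arguments": {"motion": [[[0.001,0,0],[0,0,0],0],[[0.002,0,0],[0,0,0],0]]}}

```text
clock: 15.9
eef_pos: [0.567, -0.234, 0.0854]
tool_rot: [0.001, 0.097, 0.995, -0.0]
ft_force: [13.6, -1.3, -4.9]
opening: 0.0001
```

Emit:
{"name": "servo_tool", "arguments": {"motion": [[[0.001,0,0],[0,0,0],0],[[0.002,0,0],[0,0,0],0]]}}

```text
clock: 16.07
eef_pos: [0.567, -0.234, 0.0854]
tool_rot: [0.003, 0.096, 0.995, -0.0]
ft_force: [20.9, -3.5, -9.8]
opening: 0.0001
```

The stop is felt at 21 N with the TCP held at 0.567, so the lip is at about 0.556. I'll back off and rise clear.

Emit:
{"name": "servo_tool", "arguments": {"motion": [[[-0.004,0,0],[0,0,0],0],[[-0.01,0,0],[0,0,0],0],[[-0.02,0,0],[0,0,0],0],[[-0.025,0,-0.01],[0,0,0],0],[[-0.025,0,-0.04],[0,0,0],0],[[-0.025,0,-0.07],[0,0,0],0],[[-0.025,0,-0.1],[0,0,0],0],[[-0.025,0,-0.13],[0,0,0],0],[[-0.025,0,-0.15],[0,0,0],0]]}}

```text
clock: 16.82
eef_pos: [0.5882, -0.2382, 0.238]
tool_rot: [0.001, 0.097, 0.995, -0.0]
ft_force: [0.4, -0.9, 0.5]
opening: -0.0003
```

Emit:
{"name": "servo_tool", "arguments": {"motion": [[[0.02,0,-0.01],[0,0,0],0],[[0.05,0,-0.01],[0,0,0],0],[[0.08,0,-0.01],[0,0,0],0],[[0.11,0,-0.01],[0,0,0],0],[[0.14,0,-0.01],[0,0,0],0],[[0.16,0,-0.01],[0,0,0],0],[[0.17,0,-0.01],[0,0,0],0],[[0.17,0,-0.01],[0,0,0],0]]}}

```text
clock: 17.48
eef_pos: [0.4199, -0.2049, 0.2458]
tool_rot: [-0.0, 0.097, 0.995, -0.0]
ft_force: [0.4, -0.1, 0.3]
opening: -0.0003
```

```bash
python3 to.py
python3 - <<'E'
from station import robot
import cv2
for n in("scene","top"):
    f=robot.grab_frame(n)["pixels"]
    cv2.imwrite(f"pics/{n}8.png",f)
    if n=="scene": cv2.imwrite("pics/scene8z.png",cv2.resize(f[170:310,80:380],None,fx=2.6,fy=2.6,interpolation=2))
    else: cv2.imwrite("pics/top8z.png",cv2.resize(f[110:220,160:420],None,fx=3,fy=3,interpolation=2))
E
```

```text
t 17.4833 pos [ 0.4199 -0.2049  0.2458] F [ 0.4452 -0.1161  0.3363] tau [ 0.0236 -0.0214 -0.0026] q [-0.6337  0.1129 -0.1272  1.3307 -0.0003 -0.4391] op -0.0003
```

View pics/scene8z.png

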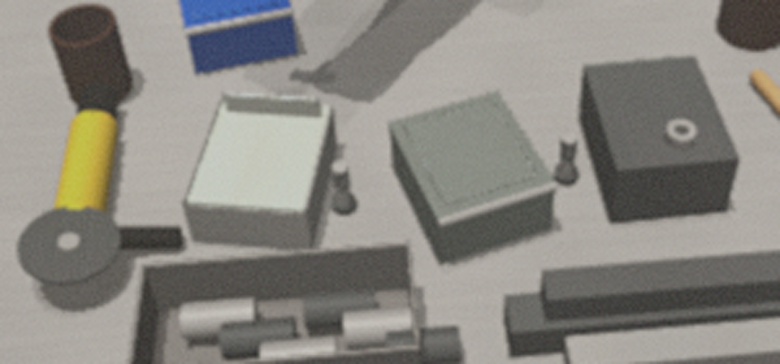

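View pics/top8z.png

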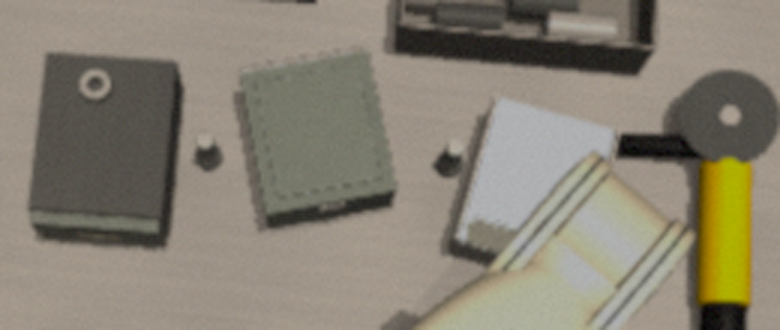

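View pics/scene8.png

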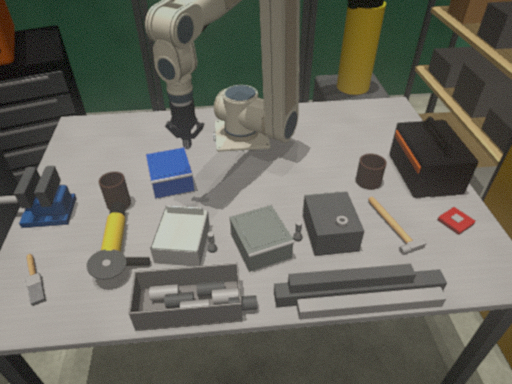

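All three are closed: the lip at scene pixel (185,210) is at the box's near edge, the lid at (262,232) lies flat, and the drawer at (332,222) is flush. The bystanders are unmoved and the robot touches nothing.

```bash
python3 -c "
from station import robot
print(robot.finish_job())"
```

```text
the job is handed in; nothing more can be done
None
```

All three containers are closed, and I handed the job in at about 17.6 s of the 61 s allowed. I pushed with closed fingertips, slowly, until I felt each end stop.

| Container | Position at the end stop | Expected | Force at the stop |
|---|---|---|---|
| Drawer | front face at x ≈ 0.517 m | 0.516 m | 16 N along the push, 20 N in all |
| Case lid | fingertips at z = 0.086 m | 0.086 m | 13 N |
| Parts-box cover | lip at x ≈ 0.556 m | 0.559 m | 21 N along the push, 23 N in all |

- **Cover:** the 3 mm difference is within my measurement of the box, and the push ended on a hard stop.
- **Final pictures:** the drawer is flush, the lid is flat and the box is covered. The arm hides part of the box in the top view, but the scene view shows it whole.
- **Bystanders:** the bolts, nut, pipes, hammer and grinder look unmoved, and the blue look-alike was not touched. The gripper was clear of everything with about zero force.
- **Failed checks:** none failed. The inner edge of the drawer front, measured in the scene view, gave a slightly different angle (-1.4° against +2.1°), which I put down to a poorly visible edge and did not use.

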